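# Let the parking-brake lever down off its ratchet

### The arm

A 6-joint arm with a two-finger parallel gripper is mounted at the origin on the work surface. World frame = base frame: x ahead of the robot, y to its left, z up, the work surface at z = 0. Lengths are in m, angles in rad, forces in N, time in s.
With the tool pointing down it reaches from about 0.425 to 0.95 m from the base axis. Payload 3.5 kg.
Tool frame: the origin (TCP) lies at the very end of the fingers, on their centre line; the grasp point (between the pads) lies 19 mm behind it; z points along the fingers, y is the direction in which the jaws open and shut (so a half turn about z gives the same grasp; the last joint's range is limited). The gripper opens to 85 mm and grips with 20 to 120 N. Pads are 22 mm wide; open, the fingers measure 114 mm over their backs; the gripper's body (76 mm by 85 mm) begins 54 mm behind the grasp point. The pads swing forward as they close: fully open they stand 13 mm farther back than shut.
Start: joints at [1.08, 0.286, 1.577, -0, 1.279, -0.15], TCP at [0.226, 0.636, 0.231] pointing down, gripper open.
Joint ranges: [-2.77, 2.77], [-0.9, 2.22], [0.21, 2.48], [-1.53, 4.67], [0.24, 2.81], [-2.84, 2.84]. Speed limits (rad/s): [2.79, 2.79, 3.14, 3.14, 3.14, 3.14].

### API

Orientations are given as a unit quaternion [x, y, z, w].
In Python, from plant import ctrl, eyes, ticket gives the robot as it stands.
- The arm moves only by the tool send_rows, never from a script. Its arguments are lists of equal length, an entry for each row: "translation": the shift along the tool's x, y, z in units of 30 mm (1.0 is 30 mm), a list of three; "rotation": the turn, a rotation vector about the tool's x, y, z in units of 5 degrees (1.0 is 5 degrees), a list of three; "grip": the finger opening in mm, from 0 to 85.4. A call has 1 to 5 rows; each row shifts and turns the commanded pose from where the row before left it, along the tool's axes as they then stand; what a row does not reach is not made up. A row lasts 1/8 s, in which the tool goes at most 62.5 mm and 10.7 degrees, less where a joint would pass 70% of its speed; a pose out of reach is approached as far as the arm can. A call is refused whole if a number of a shift passes 1 or a number of a turn 1, either way. A call with a gripper value outside its range is refused whole. The fingers move at their own pace and stop on an object; "squeeze" is the grip in N (left out, the last holds). Time passes only in rows, so rows that do not move let the fingers close. It gives the time, the measured TCP pose, the force and the opening at its end, in the units of the state.
- ctrl.get_state(): the state, without advancing time (a new reading comes with each control period).
- eyes.read_camera(name): name is "scene" or "top"; returns a dict with "image" (480x640x3 uint8, blue, green, red), "mtx" (3x3 intrinsics, pixels), "xyz" and "orientation" of the camera in the world. Camera axes: x right, y down, z forward; pixel columns grow to the right and rows downward; lengths in m; the calibration is good to about 2 mm. A picture is of the moment at which its call begins. There is no depth.
- ticket.sign_off(): hands the job in, once; it reports no verdict.
The state is a dict: "time": time; "qpos": joint angles; "dq": joint speeds; "joint_efforts": joint torques, N m; "eef_pos": TCP position; "tcp_rot": TCP orientation; "contact_force": force on the tool from outside, world axes, zero at the start; "wrist_torque": the same for the moment, N m; "opening": opening from 0.0 (shut) to 1.0 (fully open).
Only numpy, scipy, OpenCV 4.12 (cv2) and the standard library are available. Lean on these libraries where they do the work, as an engineer would, in place of code of your own. Each camera call takes 0.05 s, during which the arm holds its last target. There are 200 camera calls.

### The job

The parking-brake lever clamped in the red bench vice is still set, its pawl caught in the teeth of the quadrant. With the fingertips press the yellow thumb pad down to free the pawl, keep it pressed while you push the arm down past the teeth to its stop, then let go so that the pawl springs back. Do not take hold of or lift anything, do not force the lever, and leave the other things on the bench alone.

Things in the scene. Friction and masses are not known exactly. Their poses are not given: they have to be found in the camera images.
- vice: Red bench vice, 80 mm jaws, bolted down, 260 mm long, jaw tops 118 mm high. Origin: centre of its round foot, on the bench. z up; x along its screw (tommy bar at -x). It clamps, upright in its plane x = 0, an 8 mm steel quadrant plate whose toothed top reaches 215 mm above the bench; from the plate the brake arm points out sideways along the vice's -y
- pivot (a point): Centre of the brake arm's pivot bolt on the quadrant plate, 142 mm above the bench, 20 mm to -y of the vice's centre. Axes as the vice's. Fixed. The arm swings about the vice's x axis through this point, in the vertical plane of the vice's y axis
- brake_arm (a joint): Angle of the brake arm, rad. 0 = fully down on its stop, sloping 0.15 below level; grows as it rises (slope above level = value - 0.15). Starts at 0.50 to 0.70, upper stop 0.90. Stiff pivot: it stays where left; about 9 N at the thumb pad pushes it down. With the pawl in the teeth it can rise but not sink: they catch it at about 0.74, 0.56, 0.38 and 0.20
- latch (a joint): Angle of the yellow latch, rad: 0 released, 0.16 thumb pad fully pressed (about 21 mm of travel); pawl clear of the teeth above 0.11; may rest at up to 0.1 with the pawl on a tooth. One rocking piece, pawl nose at one end, pad at the other, pivoted on the arm 85 mm out from the arm's pivot, 6 mm above its centre line. Its spring takes 2 N to 5 N at the pad and re-engages the pawl if let up
- pad (a point): Centre of the top of the yellow thumb pad, a ribbed plate 50 mm long (along the arm), 32 mm wide, 4 mm thick, above the grip. Released, it is 217 mm out along the arm from the pivot and 40 mm above the arm's centre line (132 out and 34 up from the latch's pivot, about which it rocks down); fully pressed about 221 out, 19 up. Axes: z out of the pad, -y to the free end, x across
- spray_can: Loose white spray can, 52 mm diameter, 165 mm tall, standing near the vice; origin at the centre of its foot. A bystander
- spanner: Loose spanner, 170 mm long, lying on the bench; origin under its middle. A bystander
- screwdriver: Loose screwdriver with a red handle, 190 mm long, lying on the bench; origin under its middle. A bystander
- parts_cup: Loose red plastic cup, 64 mm diameter, 45 mm tall, standing beyond the arm's free end; origin at the centre of its foot. A bystander
- grip_end (a point): Free end of the brake arm, on its centre line, 270 mm from the pivot. The arm is a grey steel bar 24 mm high, with a black rubber grip of 24 mm diameter over its last 105 mm. Axes turn with the arm: -y out along it, z up from it, x across it

How it is judged:
On the way, in this order (a step that is already met when the one before it is completed fails the run):
1. the thumb pad is pressed and the pawl is clear of the teeth, the arm still up (value of joint latch above 0.115 rad and value of joint brake_arm above 0.3 rad), for 0.1 s.
2. the arm is pushed down past the teeth with the pad held down (value of joint latch above 0.105 rad and value of joint brake_arm below 0.15 rad), for 0.05 s.
At the end, for the whole second after the job is handed in: The arm is down on its stop (within 0.05 rad) and at rest, and the latch has sprung back (under 0.03 rad), with the fingers clear (value of joint brake_arm below 0.05 rad and value of joint latch below 0.03 rad and velocity of joint brake_arm between -0.05 and 0.05 rad/s); the robot touches nothing.
It fails at once if the arm is pulled up instead of pushed down (value of joint brake_arm above 0.8 rad).
It fails at once if the lever or the vice is forced: the fingers press on it with more than 80 N (contact force between the fingers and vice above 80 N).
It fails at once if a loose thing on the bench is knocked, lifted or carried (moved by more than 20 mm) (distance of any of spray_can, spanner, screwdriver, parts_cup from where it was at the start of the episode above 0.02 m).
It fails at once if the thumb pad, the grip or the arm is taken between the fingers ((x of the grasp point in the frame of pad between -0.02 and 0.02 m and y of the grasp point in the frame of pad between -0.03 and 0.03 m and z of the grasp point in the frame of pad between -0.05 and 0.006 m) or (x of the grasp point in the frame of grip_end between -0.012 and 0.012 m and y of the grasp point in the frame of grip_end between 0 and 0.2 m and z of the grasp point in the frame of grip_end between -0.012 and 0.012 m)).
It also fails if it takes over 35 s, if anything falls off the work surface, if the arm or the gripper's body presses on something with over 40 N, if the wrist force passes 120 N, or if a joint passes its speed limit or range.

## Working session

There is one attempt and no reset: what is moved stays moved. The work goes in short steps, Python scripts to look and compute and a tool call to move; the robot and the scene stay as the last step left them, time stands still between calls to the robot, and variables do not carry over. Pictures are saved under pics/ and viewed, about 8 in all and at most 12, crops included, and the job is handed in when it is done.

Besides the shell and the picture viewer there is one more tool, called after "Request:" as name(argument=value, ...) on one line, values as JSON. send_rows: Moves the arm, as the interface text tells. Its arguments: {"type":"object","properties":{"translation":{"type":"array"},"rotation":{"type":"array"},"grip":{"type":"array"},"squeeze":{"type":"number"}},"required":["translation","rotation","grip"]}

```bash
mkdir -p pics; python3 - <<'E'
from plant import ctrl, eyes
import cv2, pickle
for n in ("scene","top"):
    c=eyes.read_camera(n); cv2.imwrite(f"pics/{n}0.png",c["image"]); pickle.dump(c,open(f"{n}0.pkl","wb"))
    print(n,c["mtx"],c["xyz"],c["orientation"])
s=ctrl.get_state(); print(s)
E
```

```text
scene [[461.11592106   0.         323.3805776 ]
 [  0.         461.11592106 235.93753232]
 [  0.           0.           1.        ]] [0.99550177 0.21533312 0.65218871] [ 0.46944443  0.80764713 -0.3049167  -0.18534788]
top [[527.06875913   0.         318.94149201]
 [  0.         527.06875913 232.99145956]
 [  0.           0.           1.        ]] [ 0.43029061 -0.00844604  0.98569899] [-0.69616525  0.71268608 -0.06324981  0.05858289]
{'time': 0.1, 'qpos': array([ 1.08001508e+00,  2.87126151e-01,  1.57805483e+00,  6.01291086e-05,
        1.27864970e+00, -1.50017795e-01]), 'dq': array([ 0.00030897, -0.00124401, -0.00362933,  0.00168664, -0.0019543 ,
       -0.00024592]), 'joint_efforts': array([ 9.13472686e-04, -4.07294548e+01, -2.93698651e+01, -2.15153195e-04,
        3.43584667e-03, -1.69944485e-05]), 'eef_pos': array([0.2252666 , 0.63565036, 0.23003969]), 'tcp_rot': array([ 1.69567019e-01,  9.85518023e-01, -1.05300059e-03, -3.79744352e-04]), 'contact_force': array([-1.22789356, -0.68262134, -0.37928806]), 'wrist_torque': array([0.05514412, 0.0181934 , 0.042094  ]), 'opening': 0.9989038172540673}
```

View pics/scene0.png

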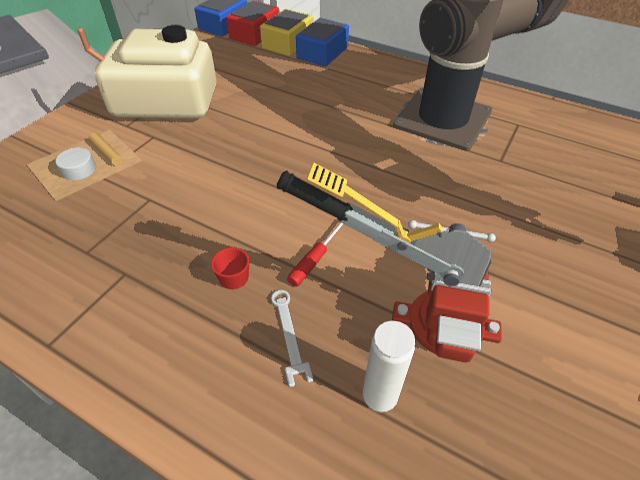

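View pics/top0.png

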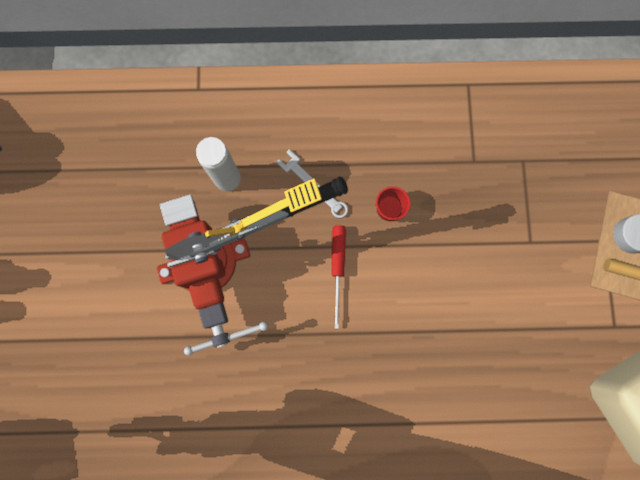

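```bash
python3 - <<'E'
import cv2, numpy as np
a=cv2.imread("pics/scene0.png")[150:300,260:510]; b=cv2.imread("pics/top0.png")[165:285,155:355]
a=cv2.resize(a,None,fx=3.2,fy=3.2,interpolation=cv2.INTER_CUBIC)[:, :800]
cv2.imwrite("pics/c1.png",a)
cv2.imwrite("pics/c2.png",cv2.resize(b,None,fx=4,fy=4,interpolation=cv2.INTER_CUBIC))
E
```

```text
(no output)
```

View pics/c1.png

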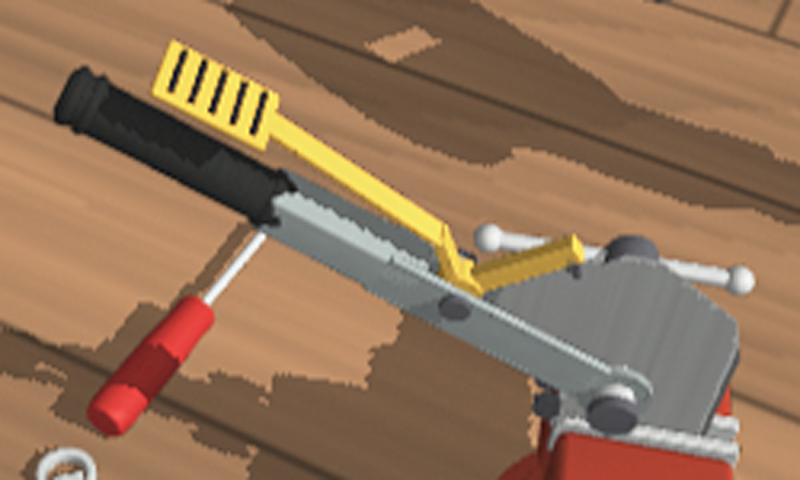

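View pics/c2.png

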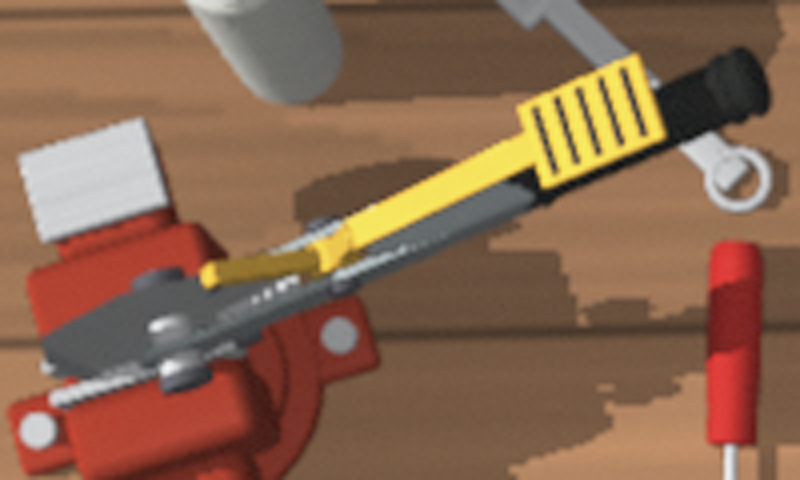

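```bash
cat > m.py <<'E'
import numpy as np, pickle
from scipy.spatial.transform import Rotation as R
def arm_pt(out,up,a,x=0):           # vice frame
    s=a-.15; return np.array([x,-.02-out*np.cos(s)+up*np.sin(s),.142+out*np.sin(s)+up*np.cos(s)])
def latch_pt(o,u,a,l,x=0):          # o,u relative to latch pivot when released; pad rocks down
    return arm_pt(.085+o*np.cos(l)+u*np.sin(l),.006-o*np.sin(l)+u*np.cos(l),a,x)
def world(p,v): return np.r_[v[:2],0]+R.from_euler('z',v[2]).apply(p)
def proj(c,p):
    q=R.from_quat(c["orientation"]).inv().apply(p-np.array(c["xyz"])); return (c["mtx"]@q)[:2]/q[2]
E
python3 - <<'E'
from m import *
from scipy.optimize import least_squares
S=pickle.load(open("scene0.pkl","rb"));T=pickle.load(open("top0.pkl","rb"))
sc=lambda u,v:np.array([260+u/3.2,150+v/3.2]); tc=lambda u,v:np.array([155+u/4,165+v/4])
obs=[(S,sc(175,40),'p',.157,-.016),(S,sc(152,92),'p',.157,.016),(S,sc(279,93),'p',.107,-.016),(S,sc(264,147),'p',.107,.016),
(T,tc(640,55),'p',.157,.016),(T,tc(665,138),'p',.157,-.016),(T,tc(518,105),'p',.107,.016),(T,tc(543,188),'p',.107,-.016),
(S,sc(72,97),'g',0,0),(T,tc(750,85),'g',0,0)]
def pt(o,v): return world(latch_pt(o[3],.034,v[3],v[4],o[4]) if o[2]=='p' else arm_pt(.27,0,v[3]),v)
f=lambda v:np.concatenate([(proj(o[0],pt(o,v))-o[1])*(1 if o[2]=='p' else .5) for o in obs]+[[(v[4]-.03)*20]])
for y0 in(-.5,0.3,1.2,-1.5,2.5):
    r=least_squares(f,[.45,.2,y0,.6,.02]); print(r.cost,r.x.round(4))
    if r.cost<60: b=r
v=b.x; print(f(v).reshape(-1)[:20].reshape(-1,2).round(1)); np.save("v.npy",v)
print("pad",world(latch_pt(.132,.034,v[3],v[4]),v),"grip",world(arm_pt(.27,0,v[3]),v),"piv",world(arm_pt(0,0,0),v))
for n,p in dict(foot=[0,0,0],piv=arm_pt(0,0,0),lp=arm_pt(.085,.006,v[3]),top=[0,0,.215]).items(): print(n,proj(S,world(np.array(p),v)).round(),proj(T,world(np.array(p),v)).round())
E
```

```text
10.723146286240759 [0.5524 0.2019 0.2802 0.5921 0.0261]
10.72314628624083 [0.5524 0.2019 0.2802 0.5921 0.0261]
10.723146286243395 [0.5524 0.2019 0.2802 0.5921 0.0261]
10.72314628623989 [0.5524 0.2019 0.2802 0.5921 0.0261]
10.723146286251929 [0.5524 0.2019 0.2802 0.5921 0.0261]
[[-2.1 -0.4]
 [-1.3 -0.5]
 [-0.1  0.9]
 [-0.5  0.7]
 [-1.3  0.2]
 [-0.7  0.9]
 [-1.5  0.8]
 [-1.2  1.1]
 [-1.4 -1.4]
 [ 0.7 -0.5]]
pad [0.6080582  0.008439   0.26823278] grip [ 0.62542059 -0.05189144  0.25751579] piv [0.55792778 0.1826311  0.142     ]
foot [445. 324.] [203. 262.]
piv [451. 268.] [196. 248.]
lp [403. 239.] [237. 229.]
top [480. 236.] [172. 244.]
```

Request:
send_rows(translation=[[0,0,-1],[0,0,-1],[0,0,-1],[0,0,-1],[0,0,-0.5]], rotation=[[0,0,-1],[0,0,-1],[0,0,-1],[0,0,-1],[0,0,-1]], grip=[0,0,0,0,0], squeeze=20)

```text
time: 0.72
eef_pos: [0.2257, 0.6364, 0.3682]
tcp_rot: [-0.049, 0.999, 0.001, 0.001]
contact_force: [0.1, 0.3, -1.0]
opening: -0.001
```

Request:
send_rows(translation=[[0,0,0],[0,0,0]], rotation=[[0,0,-1],[0,0,-1]], grip=[0,0])

```text
time: 0.98
eef_pos: [0.2255, 0.636, 0.3659]
tcp_rot: [-0.136, 0.991, -0.0, -0.0]
contact_force: [0.4, -0.0, 1.1]
opening: -0.002
```

```bash
cat > go.py <<'E'
import sys
from m import *
from plant import ctrl
def go(t,phi=0):
    """shift & turn, in move units, from the measured pose to TCP t (world) with slope phi"""
    v=np.load("v.npy"); s=ctrl.get_state(); q=R.from_quat(s["tcp_rot"])
    g=R.from_euler('z',v[2])*R.from_euler('x',-phi)*R.from_matrix(np.diag([-1.,1,-1]))
    print("t",s["time"],"tcp",s["eef_pos"].round(4),"F",s["contact_force"].round(1),"q",s["qpos"].round(2),"open",round(s["opening"],2))
    print("shift",(q.inv().apply(t-s["eef_pos"])/.03).round(2),"turn",np.degrees((q.inv()*g).as_rotvec()/5).round(2))
E
python3 -c "
from go import *
go([.608,.008,.36])"
```

```text
t 0.975 tcp [0.2255 0.636  0.3659] F [ 0.4 -0.   1.1] q [ 1.08  0.22  1.41  0.    1.51 -0.76] open -0.0
shift [ -6.64 -23.6    0.21] turn [-0.01 -0.01 -0.08]
```

Request:
send_rows(translation=[[-0.27,-0.95,0],[-0.27,-0.95,0],[-0.27,-0.95,0],[-0.27,-0.95,0],[-0.27,-0.95,0]], rotation=[[0,0,0],[0,0,0],[0,0,0],[0,0,0],[0,0,0]], grip=[0,0,0,0,0])

```text
time: 1.6
eef_pos: [0.3029, 0.5086, 0.3656]
tcp_rot: [-0.135, 0.991, -0.0, -0.0]
contact_force: [-0.8, -0.2, 0.2]
opening: -0.002
```

Request:
send_rows(translation=[[-0.27,-0.95,0],[-0.27,-0.95,0],[-0.27,-0.95,0],[-0.27,-0.95,0],[-0.27,-0.95,0]], rotation=[[0,0,0],[0,0,0],[0,0,0],[0,0,0],[0,0,0]], grip=[0,0,0,0,0])

```text
time: 2.22
eef_pos: [0.3799, 0.3821, 0.3657]
tcp_rot: [-0.135, 0.991, -0.0, -0.0]
contact_force: [0.1, 0.3, -0.0]
opening: -0.002
```

Request:
send_rows(translation=[[-0.27,-0.95,0],[-0.27,-0.95,0],[-0.27,-0.95,0],[-0.27,-0.95,0],[-0.27,-0.95,0]], rotation=[[0,0,0],[0,0,0],[0,0,0],[0,0,0],[0,0,0]], grip=[0,0,0,0,0])

```text
time: 2.85
eef_pos: [0.4569, 0.2556, 0.3657]
tcp_rot: [-0.135, 0.991, -0.0, -0.0]
contact_force: [1.3, -0.6, -0.3]
opening: 0.007
```

Request:
send_rows(translation=[[-0.27,-0.95,0],[-0.27,-0.95,0],[-0.27,-0.95,0],[-0.27,-0.95,0],[-0.27,-0.95,0]], rotation=[[0,0,0],[0,0,0],[0,0,0],[0,0,0],[0,0,0]], grip=[0,0,0,0,0])

```text
time: 3.48
eef_pos: [0.5339, 0.1292, 0.3657]
tcp_rot: [-0.135, 0.991, 0.0, -0.001]
contact_force: [-1.0, -0.1, 0.3]
opening: -0.003
```

```bash
python3 -c "
from go import *
v=np.load('v.npy')
n=latch_pt(.132,.034+.03,v[3],v[4])
print(world(n,v)); go(world(n,v),.25)"
```

```text
[0.60470528 0.02008966 0.29567399]
t 3.475 tcp [0.5339 0.1292 0.3657] F [-1.  -0.1  0.3] q [ 0.05 -0.06  1.72  0.    1.49 -1.79] open -0.0
shift [-1.31 -4.13  2.33] turn [ 2.87 -0.03 -0.11]
```

Request:
send_rows(translation=[[-0.33,-1,0.25],[-0.33,-1,0.25],[-0.33,-1,0.25],[-0.33,-1,0.25]], rotation=[[0,0,0],[0,0,0],[0,0,0],[0,0,0]], grip=[0,0,0,0])

```text
time: 3.98
eef_pos: [0.6042, 0.0241, 0.3353]
tcp_rot: [-0.135, 0.991, 0.0, -0.001]
contact_force: [0.1, -0.3, 0.1]
opening: -0.0
```

Request:
send_rows(translation=[[0,0,0],[0,0,0],[0,0,0],[0,0,0]], rotation=[[0.9,0,0],[1,0,0],[0.9,0,0],[0,0,0]], grip=[0,0,0,0])

```text
time: 4.47
eef_pos: [0.6034, 0.026, 0.3354]
tcp_rot: [-0.135, 0.983, -0.12, 0.016]
contact_force: [0.5, -0.3, 0.6]
opening: 0.004
```

```bash
python3 -c "
from go import *
from plant import eyes
import cv2
v=np.load('v.npy')
n=latch_pt(.132,.034+.015,v[3],v[4])
print(world(n,v)); go(world(n,v),.25)
a=eyes.read_camera('scene')['image'][100:300,250:500]; b=eyes.read_camera('top')['image'][140:300,200:400]
cv2.imwrite('pics/d1.png',np.hstack([cv2.resize(a,(400,320)),cv2.resize(b,(400,320))]))"
```

```text
[0.60638174 0.01426433 0.28195339]
t 4.475 tcp [0.6034 0.026  0.3354] F [ 0.5 -0.3  0.6] q [-0.03  0.05  1.67 -0.24  1.36 -1.83] open 0.0
shift [0.01 0.04 1.83] turn [ 0.08 -0.04 -0.09]
```

View pics/d1.png

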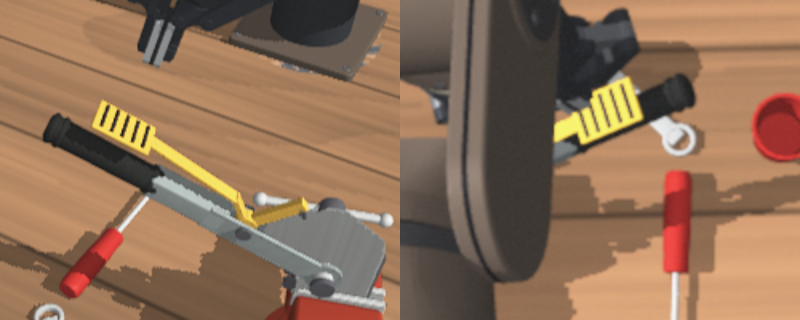

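```bash
python3 -c "
from m import *
S=pickle.load(open('scene0.pkl','rb'));T=pickle.load(open('top0.pkl','rb'))
p=np.array([.6034,.026,.3354]); print((proj(S,p)-[250,100])*1.6,(proj(T,p)-[200,140])*2)"
```

```text
[149.97032949  59.68291293] [172.54524601  94.67074719]
```

Request:
send_rows(translation=[[0,0,0.6],[0,0,0.6],[0,0,0.3],[0,0,0]], rotation=[[0,0,0],[0,0,0],[0,0,0],[0,0,0]], grip=[0,0,0,0])

```text
time: 5.08
eef_pos: [0.6063, 0.0141, 0.2908]
tcp_rot: [-0.133, 0.984, -0.12, 0.015]
contact_force: [-0.3, -0.1, -0.3]
opening: -0.002
```

```bash
python3 -c "
from go import *
from plant import eyes
import cv2
v=np.load('v.npy')
n=latch_pt(.132,.034+.0,v[3],v[4])
print(world(n,v)); go(world(n,v),.25)
a=eyes.read_camera('scene')['image'][100:250,260:460]; 
cv2.imwrite('pics/d2.png',cv2.resize(a,None,fx=4,fy=4))"
```

```text
[0.6080582  0.008439   0.26823278]
t 5.075 tcp [0.6063 0.0141 0.2908] F [-0.3 -0.1 -0.3] q [-0.05  0.08  1.72 -0.24  1.28 -1.83] open -0.0
shift [-0.01 -0.01  0.78] turn [ 0.08 -0.06 -0.11]
```

View pics/d2.png

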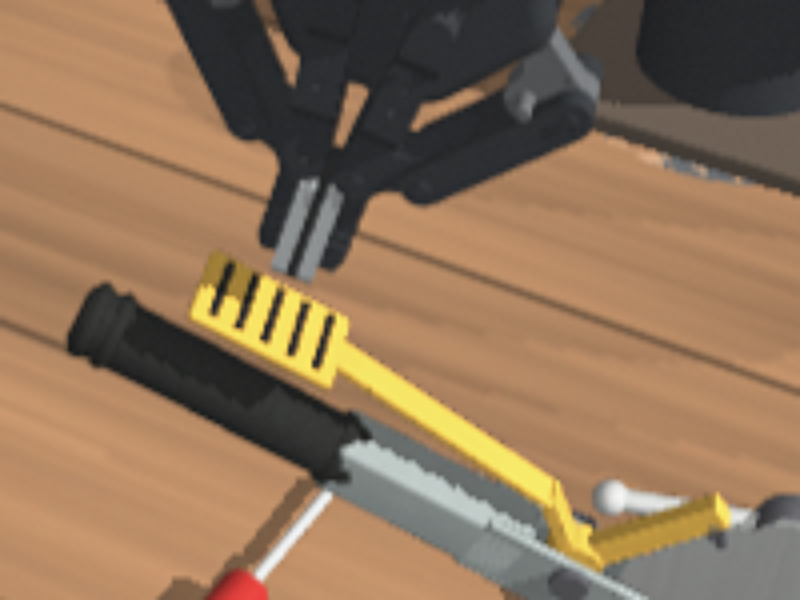

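```bash
cat > path.py <<'E'
from go import *
def pose(a,l,phi,h=.0145):
    v=np.load("v.npy"); d=abs(a-.15-l-phi)
    return world(latch_pt(.132,.034+h*np.sin(d),a,l),v), R.from_euler('z',v[2])*R.from_euler('x',-phi)*R.from_matrix(np.diag([-1.,1,-1]))
def path(w,q0=None,p0=None):
    s=ctrl.get_state(); p=s["eef_pos"] if p0 is None else p0; q=R.from_quat(s["tcp_rot"]) if q0 is None else q0
    print("t",s["time"],p.round(4),"F",s["contact_force"].round(1))
    for k in w:
        P,Q=pose(*k); print(k,P.round(4),"shift",(q.inv().apply(P-p)/.03).round(2),"turn",np.degrees((q.inv()*Q).as_rotvec()/5).round(2)); p,q=P,Q
E
python3 -c "
from path import *
w=[(.592,.026,.25),(.592,.1,.25),(.59,.16,.23)]+[(a,.16,-.23+.45*a/.55) for a in (.5,.4,.3,.2,.1,0,-.03)]
path(w)"
```

```text
t 5.125 [0.6068 0.0142 0.292 ] F [ 0.7 -0.3  0.1]
(0.592, 0.026, 0.25) [0.6078 0.0094 0.2704] shift [0.01 0.01 0.74] turn [ 0.07 -0.04 -0.12]
(0.592, 0.1, 0.25) [0.6096 0.0031 0.2613] shift [ 0.   -0.13  0.35] turn [0. 0. 0.]
(0.59, 0.16, 0.23) [ 0.6109 -0.0015  0.2535] shift [-0.   -0.09  0.29] turn [-0.23  0.    0.  ]
(0.5, 0.16, 0.17909090909090905) [ 0.6135 -0.0105  0.2353] shift [ 0.   -0.16  0.66] turn [-0.58  0.    0.  ]
(0.4, 0.16, 0.09727272727272726) [ 0.6158 -0.0185  0.2147] shift [ 0.   -0.15  0.72] turn [-0.94  0.   -0.  ]
(0.3, 0.16, 0.015454545454545443) [ 0.6175 -0.0245  0.1937] shift [ 0.   -0.14  0.72] turn [-0.94  0.    0.  ]
(0.2, 0.16, -0.06636363636363637) [ 0.6187 -0.0284  0.1722] shift [-0.   -0.13  0.72] turn [-0.94  0.    0.  ]
(0.1, 0.16, -0.1481818181818182) [ 0.6192 -0.0303  0.1504] shift [ 0.   -0.11  0.72] turn [-0.94  0.    0.  ]
(0, 0.16, -0.23) [ 0.6192 -0.0301  0.1284] shift [-0.   -0.1   0.72] turn [-0.94  0.    0.  ]
(-0.03, 0.16, -0.2545454545454546) [ 0.619  -0.0296  0.1219] shift [-0.   -0.03  0.22] turn [-0.28  0.    0.  ]
```

Request:
send_rows(translation=[[0,0,0.3],[0,0,0.3],[0,0,0.15],[0,-0.05,0.15]], rotation=[[0,0,0],[0,0,0],[0,0,0],[0,0,0]], grip=[0,0,0,0])

```text
time: 5.62
eef_pos: [0.6088, 0.0069, 0.2669]
tcp_rot: [-0.134, 0.984, -0.121, 0.016]
contact_force: [-2.4, 0.7, 2.8]
opening: 0.003
```

Request:
send_rows(translation=[[0,-0.05,0.15],[0,-0.05,0.15],[0,-0.05,0.15]], rotation=[[0,0,0],[0,0,0],[0,0,0]], grip=[0,0,0])

```text
time: 6.0
eef_pos: [0.6111, -0.0007, 0.2551]
tcp_rot: [-0.134, 0.984, -0.121, 0.017]
contact_force: [-2.3, 1.9, 3.5]
opening: 0.002
```

Request:
send_rows(translation=[[0,-0.03,0.1],[0,0,0]], rotation=[[-0.2,0,0],[0,0,0]], grip=[0,0])

```text
time: 6.25
eef_pos: [0.6115, -0.002, 0.2528]
tcp_rot: [-0.133, 0.985, -0.111, 0.015]
contact_force: [-3.3, 2.5, 5.5]
opening: 0.0
```

```bash
python3 -c "
from path import *
from plant import eyes
import cv2
a=eyes.read_camera('scene')['image'][100:250,260:460]; 
cv2.imwrite('pics/d3.png',cv2.resize(a,None,fx=4,fy=4))
path([(.59,.16,.23)])"
```

```text
t 6.3 [ 0.6115 -0.002   0.2528] F [-3.   2.9  5.5]
(0.59, 0.16, 0.23) [ 0.6109 -0.0015  0.2535] shift [ 0.01  0.02 -0.03] turn [ 0.05 -0.02 -0.12]
```

View pics/d3.png

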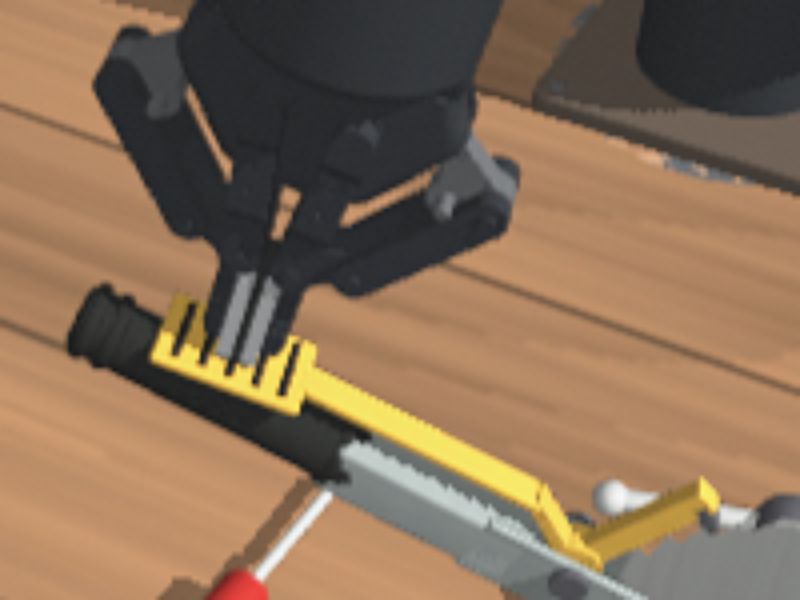

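Request:
send_rows(translation=[[0,-0.04,0.2],[0,-0.08,0.33],[0,-0.08,0.33],[0,-0.07,0.36]], rotation=[[0,0,0],[-0.3,0,0],[-0.3,0,0],[-0.45,0,0]], grip=[0,0,0,0])

```text
time: 6.8
eef_pos: [0.6161, -0.0168, 0.2201]
tcp_rot: [-0.134, 0.989, -0.066, 0.01]
contact_force: [-4.9, 1.4, 9.7]
opening: -0.001
```

```bash
python3 -c "
from path import *
path([(.4,.16,.1)]+[(a,.16,-.23+.45*a/.55) for a in (.3,.2,.1,0,-.03)])"
```

```text
t 6.8 [ 0.6161 -0.0168  0.2201] F [-4.9  1.4  9.7]
(0.4, 0.16, 0.1) [ 0.6158 -0.0185  0.2147] shift [ 0.02 -0.03  0.18] turn [-0.39  0.01 -0.12]
(0.3, 0.16, 0.015454545454545443) [ 0.6175 -0.0245  0.1937] shift [ 0.   -0.14  0.72] turn [-0.97  0.    0.  ]
(0.2, 0.16, -0.06636363636363637) [ 0.6187 -0.0284  0.1722] shift [-0.   -0.13  0.72] turn [-0.94  0.    0.  ]
(0.1, 0.16, -0.1481818181818182) [ 0.6192 -0.0303  0.1504] shift [ 0.   -0.11  0.72] turn [-0.94  0.    0.  ]
(0, 0.16, -0.23) [ 0.6192 -0.0301  0.1284] shift [-0.   -0.1   0.72] turn [-0.94  0.    0.  ]
(-0.03, 0.16, -0.2545454545454546) [ 0.619  -0.0296  0.1219] shift [-0.   -0.03  0.22] turn [-0.28  0.    0.  ]
```

Request:
send_rows(translation=[[0,-0.07,0.36],[0,-0.07,0.36],[0,-0.07,0.36],[0,-0.06,0.36],[0,-0.06,0.36]], rotation=[[-0.47,0,0],[-0.47,0,0],[-0.47,0,0],[-0.47,0,0],[-0.47,0,0]], grip=[0,0,0,0,0])

```text
time: 7.42
eef_pos: [0.6198, -0.0293, 0.1666]
tcp_rot: [-0.134, 0.99, 0.036, -0.004]
contact_force: [-4.4, 1.1, 8.6]
opening: 0.0
```

```bash
python3 -c "
from path import *
path([(.1,.16,-.148)]+[(a,.16,-.23+.45*a/.55) for a in (0,-.03)])"
```

```text
t 7.425 [ 0.6198 -0.0293  0.1666] F [-4.4  1.1  8.6]
(0.1, 0.16, -0.148) [ 0.6192 -0.0303  0.1504] shift [ 0.03 -0.07  0.54] turn [-0.88  0.04 -0.11]
(0, 0.16, -0.23) [ 0.6192 -0.0301  0.1284] shift [-0.   -0.1   0.72] turn [-0.94  0.    0.  ]
(-0.03, 0.16, -0.2545454545454546) [ 0.619  -0.0296  0.1219] shift [-0.   -0.03  0.22] turn [-0.28  0.    0.  ]
```

Request:
send_rows(translation=[[0,-0.06,0.3],[0,-0.06,0.3],[0,-0.05,0.3],[0,-0.04,0.2],[0,0,0]], rotation=[[-0.45,0,0],[-0.45,0,0],[-0.45,0,0],[-0.3,0,0],[0,0,0]], grip=[0,0,0,0,0])

```text
time: 8.05
eef_pos: [0.6205, -0.0313, 0.1321]
tcp_rot: [-0.133, 0.985, 0.107, -0.013]
contact_force: [-1.5, 0.6, 4.5]
opening: 0.001
```

```bash
python3 -c "
from path import *
path([(a,.16,-.23+.45*a/.55) for a in (0,-.03)])"
```

```text
t 8.05 [ 0.6205 -0.0313  0.1321] F [-1.5  0.6  4.5]
(0, 0.16, -0.23) [ 0.6192 -0.0301  0.1284] shift [0.03 0.02 0.13] turn [-0.17  0.06 -0.12]
(-0.03, 0.16, -0.2545454545454546) [ 0.619  -0.0296  0.1219] shift [-0.   -0.03  0.22] turn [-0.28  0.    0.  ]
```

Request:
send_rows(translation=[[0,0,0.12],[0,0,0.12],[0,0,0]], rotation=[[-0.15,0,0],[-0.15,0,0],[0,0,0]], grip=[0,0,0])

```text
time: 8.43
eef_pos: [0.6205, -0.0309, 0.1272]
tcp_rot: [-0.134, 0.984, 0.118, -0.015]
contact_force: [-3.4, -0.8, 12.0]
opening: 0.002
```

Request:
send_rows(translation=[[0,0,0.1],[0,0,0]], rotation=[[0,0,0],[0,0,0]], grip=[0,0])

```text
time: 8.68
eef_pos: [0.6207, -0.0308, 0.1266]
tcp_rot: [-0.134, 0.984, 0.118, -0.014]
contact_force: [-7.1, -3.1, 19.3]
opening: 0.0
```

Request:
send_rows(translation=[[0,0,-0.2],[0,0,-0.4],[0,0,-0.6],[0,0,-1],[0,0,-1]], rotation=[[0,0,0],[0,0,0],[0,0,0],[0,0,0],[0,0,0]], grip=[0,0,0,0,0])

```text
time: 9.3
eef_pos: [0.6249, -0.0517, 0.2149]
tcp_rot: [-0.134, 0.984, 0.118, -0.017]
contact_force: [0.0, -1.2, -0.5]
opening: 0.006
```

Request:
send_rows(translation=[[0,0,-1],[0,0,-1],[0,0,0],[0,0,0]], rotation=[[0,0,0],[0,0,0],[0,0,0],[0,0,0]], grip=[0,0,0,0])

```text
time: 9.8
eef_pos: [0.6282, -0.0647, 0.2712]
tcp_rot: [-0.134, 0.984, 0.119, -0.017]
contact_force: [0.6, -0.9, -0.4]
opening: 0.002
```

```bash
python3 -c "
from path import *
from plant import eyes
import cv2
c=eyes.read_camera('scene');im=c['image'].copy();v=np.load('v.npy')
for a,l,col in((0,0,(0,255,0)),(.2,0,(255,0,0))):
  for o,x in((.107,.016),(.107,-.016),(.157,-.016),(.157,.016)):
    cv2.circle(im,tuple(int(i) for i in proj(c,world(latch_pt(o,.034,a,l,x),v)).round()),1,col,-1)
  cv2.circle(im,tuple(int(i) for i in proj(c,world(arm_pt(.27,0,a),v)).round()),1,col,-1)
cv2.imwrite('pics/e1.png',cv2.resize(im[130:330,230:500],None,fx=2.9,fy=2.9))
path([])"
```

```text
t 9.85 [ 0.628  -0.0646  0.2706] F [-0.3  0.  -0.4]
```

View pics/e1.png

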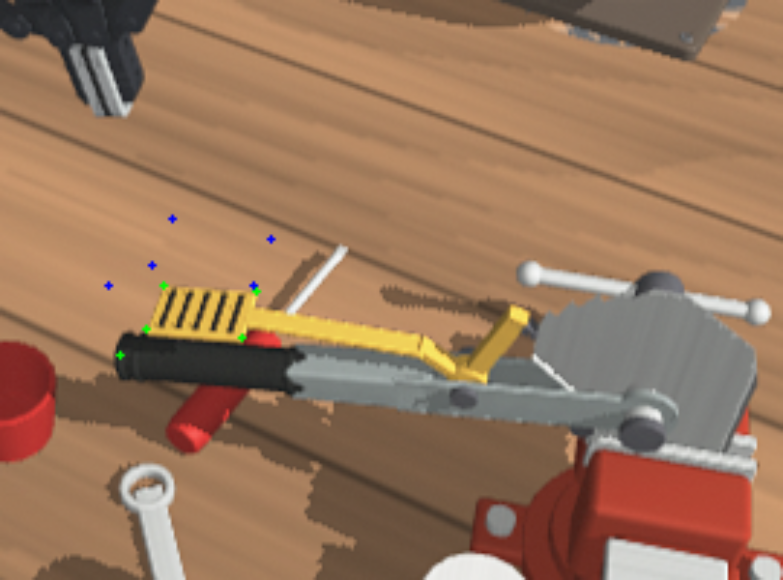

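```bash
python3 -c "
from plant import ticket; print(ticket.sign_off())"
```

```text
the job is handed in; nothing more can be done
None
```

I pressed the yellow thumb pad with the closed fingertips and kept it pressed while swinging the arm down to its stop. Then I lifted clear and handed the job in at about 9.9 s; sign-off reports no verdict.

- **Pressing the pad:** The force was about 5.5 N, with the arm still up at about 0.59 rad. The picture showed the pad down near the grip and the pawl raised.
- **Pushing down:** The force stayed around 9–10 N on the way. It then rose to 19 N with almost no further travel, which is how I knew the arm had reached its stop.
- **After letting go:** The last picture matched the model overlay for arm = 0 and latch = 0 to within 1–2 pixels. The contact force was back to about zero, and the fingers were about 12 cm above the pad.
- **Bystanders:** The cup, spanner and screwdriver looked undisturbed in that picture. The spray can was only partly in view, but the arm did not go near it.

The joint angles are inferred from pictures and forces, since they can't be read directly. In the last picture, 1–2 pixels is roughly 2–4 mm at the pad. So the latch being under 0.03 rad is likely, but measured only to about that margin. I did not photograph the pad while the arm was moving down; that it stayed pressed rests on the forces. None of these checks failed or disagreed.

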